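# Move the charged battery from the charger to the cordless chopper

## Robot

A 7-joint arm with a two-finger parallel gripper is mounted at the origin on the work surface. World frame = base frame: x ahead of the robot, y to its left, z up, the work surface at z = 0. Lengths are in mm, angles in rad, forces in N, time in s.
With the tool pointing down it reaches from about 350 to 900 mm from the base axis. Payload 19.9 kg.
Tool frame: the origin (TCP) lies at the very end of the fingers, on their centre line; the grasp point (between the pads) lies 19 mm behind it; z points along the fingers, y is the line along which they close (so a half turn about z gives the same grasp; the last joint's range is limited). The gripper opens to 85 mm and grips with 20 to 120 N. Pads are 22 mm wide; open, the fingers measure 114 mm over their backs; the gripper's body (76 mm by 85 mm) begins 54 mm behind the grasp point. The pads swing forward as they close: fully open they stand 13 mm farther back than shut.
Start: joints at [1.216, 0.417, -0.01, 1.614, 0.005, 1.111, -0.053], TCP at [192.322, -594.654, 231.26] pointing down, gripper open.
Joint ranges: [-2.81, 2.81], [-0.39, 2.02], [-1.27, 1.25], [0.06, 2.57], [-1.19, 4.33], [0.19, 2], [-2.82, 2.82]. Speed limits (rad/s): [1.89, 1.89, 2.39, 2.39, 3.01, 3.01, 3.01].

## Interface

Orientations are given as a 3x3 rotation matrix whose columns are the frame's x, y, z axes.
In Python, from plant import ctrl, camera, workorder, finder gives the robot as it stands. The module is installed in compiled form; this text tells all that it offers.
- The arm moves only by the shell command python3 -m pendant 'ROWS' [OPENING] [FORCE]. ROWS is JSON, a list of rows, each an object of numbers: "tx", "ty", "tz": the shift along the tool's x, y, z normalised to -1 to 1, where 1 is 0.05 m; "rx", "ry", "rz": the turn, a rotation vector about the tool's x, y, z normalised to -1 to 1, where 1 is 8 degrees. A call has exactly 5 rows; each row shifts and turns the commanded pose from where the row before left it, along the tool's axes as they then stand; what a row does not reach is not made up. A row lasts 1/10 s, in which the tool goes at most 50 mm and 8.59 degrees, less where a joint would pass 70% of its speed; a pose out of reach is approached as far as the arm can. A call with a number of a shift or a turn outside -1 to 1 is refused whole. A call with a gripper value outside its range is refused whole. OPENING is the opening, from 0 (shut) to 1 (fully open), set as the call begins (- or left out, the last holds). The fingers move at their own pace and stop on an object; FORCE is the grip in N (left out, the last holds). Time passes only in rows, so rows that do not move let the fingers close, or fill a call up. It gives the time, the measured TCP pose, the force, the opening and the grip force at its end, in the units of the state.
- ctrl.get_state(): the state, without advancing time (a new reading comes with each control period).
- camera(name): name is "scene" or "top"; returns a dict with "color" (480x640x3 uint8, red, green, blue), "camera_matrix" (3x3 intrinsics, pixels), "distortion" ([k1, k2, p1, p2, k3] as OpenCV has them; the pictures are not rectified), "rvec" (rotation vector, rad) and "tvec" (3), from world to camera coordinates, as OpenCV has them. Camera axes: x right, y down, z forward; pixel columns grow to the right and rows downward; lengths in mm; the calibration is good to about 2 mm. A picture is of the moment at which its call begins. There is no depth.
- workorder.sign_off(): hands the job in; it is judged then, once.
Trained networks look in a picture, given as the dict that the camera call returned (one of the last four; its "shot" number tells which), for a name from the list of things; names that differ only in an ending like _2 or _b are one class to them, and where a whole thing is asked for, a point or a joint stands for the part that bears it (a point fixed in the world has none). Each returns a list of dicts, best first, with "p" (0 to 1); they miss things now and then, are a little off and sometimes report something else, mostly with a low value. They report only what shows in the picture. A call takes as long as a camera call. They do not tell look-alikes from the thing itself.
- finder.search_frame(picture, thing): "rect" ([left, top, width, height] in pixels, round what is visible of it).
- finder.masks_of(picture, thing): "pixels" (480x640 bool, what is visible of it) and "rect" ([left, top, width, height] in pixels, round what is visible of it).
- finder.landmark_of(picture, thing): "point" ([column, row] in pixels: a listed point, or the origin of a listed thing).
The state is a dict: "time": time; "joint_pos": joint angles; "qvel": joint speeds; "joint_efforts": joint torques, N m; "position": TCP position; "tcp_rot": TCP orientation; "wrist_force": force on the tool from outside, world axes, zero at the start; "ft_torque": the same for the moment, N m; "gripper_width": opening from 0.0 (shut) to 1.0 (fully open); "grasp_force": force on a finger pad.
Only numpy, scipy, OpenCV 4.12 (cv2) and the standard library are available. Lean on these libraries where they do the work, as an engineer would, in place of code of your own. Each camera call takes 0.05 s, during which the arm holds its last target. There are 200 camera calls.

## Task

The battery pack on the charger is full: press the charger's catch so that the pack pops loose, slide it back off the charger's rail, then slide it onto the rail of the chopper until it is fully home and the chopper's catch clicks up behind it. Leave the other things on the counter where they are.

Things in the scene. Friction and masses are not known exactly. Their poses are not given: they have to be found in the camera images.
- battery: Loose battery pack, black plastic, about 220 g, at the start locked home on the charger with the charger's axes. Origin: centre of its underside; +x = nose (goes into a rail first), z up. Block 90 long (x), 48 wide (y), z = 8 to 42 mm. Two runners under it, full length, z = 0 to 8, reach y = +-32, so a flange stands out 8 mm on each side. A crossbar at the nose is what the catch holds.
- battery_ridge (a point): On the battery: centre of the top of its grip ridge, 66 mm above its underside. The ridge is 50 long (x), 24 wide (y), 24 high (z = 42 to 66), centred. Grip it from above, closing along y.
- charger: Charger, fixed: a grey rail unit (battery on it at the start) with a low flat box (100 x 100 x 46 high, x = 105 to 205 mm) behind. Origin: on the counter straight below the origin of a battery locked home; +x = the way a battery slides in, z up. Rail floor: top at z = 20, x = -130 to 100, 92 wide; the battery stands on it.
- charger_lips (a point): Point on the charger's rail floor at x = -22, y = 0, z = 20 mm, where the lips begin. From here to x = 47 the rail has walls at y = +-34.5 with lips over the battery's flanges (edges y = +-26.5, underside z = 30.5, top 35.5), so the battery cannot be lifted until its nose is back past this point (origin behind x = -67). Before it, guide walls (top z = 32) flare to y = +-50 at x = -75, open above.
- charger_pad (a point): Centre of the top of the charger's catch pad: ribbed steel plate 32 (x) by 42 (y) mm, at x = 76, z = 58 in the charger's frame, just beyond the battery's nose end. Press it straight down: a spring plunger (about 4 N) then pops the battery back some 22 mm along the rail, where it stays, loose (origin near x = -22), also when the pad is let go.
- charger_catch (a joint): How far the charger's catch is pressed down, m: 0 = up (locks), 0.009 = fully down; a light spring, 1 N at first, 3 to 7 N fully down. The battery is released from about 0.006 on.
- chopper: Cordless chopper, fixed: the same rail unit as the charger's (same frame, sizes, lips, catch, plunger), but empty, with a round motor base and glass bowl behind it (axis x = 235, radius 72, 204 mm high). End stops let a battery go 2 mm past home. Let go, a clicked-in battery rests on the catch with its origin near x = 0, y = 0, z = 20 mm, axes as the chopper's.
- chopper_lips (a point): The same point on the chopper's rail floor (x = -22, z = 20 mm): where the lips begin and the flared guide walls, open from above, end. A battery set down with its origin near x = -90 has its nose between the flared walls with about 8 mm to spare on each side; between the straight walls it has 2.5 mm each side.
- chopper_pad (a point): Centre of the top of the chopper's catch pad (x = 76, z = 58 mm in its frame). Not to be pressed: the catch dips by itself while the battery rides over its tongue. The battery may be slid home held by its ridge or pushed on its flat rear face (x = -45 in the battery's frame); push until it meets the stop. The rails are smooth (friction about 0.25).
- chopper_catch (a joint): How far the chopper's catch is down, m: 0 = up, 0.009 = fully down. While a battery slides in, the plunger and the catch's slope resist over the last 24 mm, in all about 8 to 15 N; the catch goes down about 6 mm and clicks back to 0 when the battery's origin passes x = 0 (home).
- spoon_rest: Bystander: small round white ceramic dish, radius 45, 18 high, standing between the two rail units. Origin: centre of underside.
- spice_jar: Bystander: glass jar, radius 21, 80 high, between the two rail units and further from the robot. Origin: centre of underside.
- glass_bowl: Bystander: glass bowl, radius 85, 70 high, on the robot's right. Origin: centre of underside.
- mug: Bystander: white mug, radius 40, 90 high, on the robot's right. Origin: centre of underside.
- spoon: Bystander: wooden spoon lying on the white plastic cutting mat on the robot's left. Origin: underside of the spoon.
Not all that is in view belongs to the job. Of the things that look like the battery, the smallest one is meant.

How it is judged:
By the outcome, as a careful person would: the job done as asked, in the order asked, and still so for the second after the job is handed in, with the robot touching nothing.
It also fails if it takes over 53 s, if anything falls off the work surface, if the arm or the gripper's body presses on something with over 40 N, if the wrist force passes 120 N, or if a joint passes its speed limit or range.

## Working session

There is one attempt and no reset: what is moved stays moved. The work goes in short steps, Python scripts to look and compute and a shell command to move; the robot and the scene stay as the last step left them, time stands still between calls to the robot, and variables do not carry over. Pictures are saved under pics/ and viewed, at most 10 in all, crops included, and the job is handed in when it is done.

```bash
mkdir -p pics; cat > h.py <<'E'
import numpy as np, cv2
from plant import ctrl,camera,workorder,finder
def ray(c,px,z):
    R=cv2.Rodrigues(np.array(c['rvec'],float))[0];t=np.array(c['tvec'],float).ravel()
    u=cv2.undistortPoints(np.array([[px]],float),np.array(c['camera_matrix'],float),np.array(c['distortion'],float))[0,0]
    d=R.T@np.array([u[0],u[1],1]);o=-R.T@t
    return o+d*(z-o[2])/d[2]
def proj(c,P):
    return cv2.projectPoints(np.array(P,float).reshape(-1,1,3),np.array(c['rvec'],float),np.array(c['tvec'],float),np.array(c['camera_matrix'],float),np.array(c['distortion'],float))[0].reshape(-1,2)
E
python3 - <<'E'
from h import *
s=ctrl.get_state();print(s['position'],np.round(s['tcp_rot'],3),s['time'])
Z=dict(battery=20,battery_ridge=86,charger=0,charger_lips=20,charger_pad=58,chopper=0,chopper_lips=20,chopper_pad=58,spoon_rest=0,spice_jar=0,glass_bowl=0,mug=0)
for n in('scene','top'):
    c=camera(n);cv2.imwrite(f'pics/{n}0.png',c['color'][:,:,::-1])
    print(n,-cv2.Rodrigues(np.array(c['rvec'],float))[0].T@np.array(c['tvec'],float).ravel())
    for k,z in Z.items():
        for r in finder.landmark_of(c,k)[:4]:
            print(k,round(r['p'],2),np.round(r['point']),np.round(ray(c,r['point'],z)[:2]))
E
```

```text
[ 192.22117324 -594.32186049  230.65252182] [[ 0.951  0.308 -0.   ]
 [ 0.308 -0.951  0.001]
 [-0.    -0.001 -1.   ]] 0.0
scene [1464.23141822  -35.9660456   796.87036339]
battery 0.91 [401. 244.] [558. 198.]
battery 0.74 [365. 197.] [357. 134.]
battery 0.61 [334. 328.] [811.  16.]
battery_ridge 0.97 [407. 227.] [576. 201.]
battery_ridge 0.9 [368. 167.] [309. 146.]
battery_ridge 0.77 [329. 296.] [786.   8.]
charger 0.56 [403. 253.] [570. 202.]
charger_lips 0.91 [401. 240.] [543. 200.]
charger_pad 0.64 [414. 260.] [660. 206.]
chopper 0.87 [243. 266.] [ 593. -185.]
chopper_lips 0.83 [243. 257.] [ 583. -183.]
chopper_lips 0.49 [402. 252.] [587. 195.]
spoon_rest 0.97 [318. 248.] [538.  -3.]
spoon_rest 0.29 [523. 246.] [563. 507.]
spice_jar 0.79 [323. 278.] [644.   3.]
glass_bowl 0.79 [116. 266.] [ 578. -493.]
glass_bowl 0.72 [401. 241.] [524. 205.]
mug 0.91 [140. 222.] [ 407. -473.]
mug 0.62 [401. 251.] [564. 197.]
top [ 406.92494803   21.21840656 1552.25626529]
battery 0.97 [258. 231.] [570. 190.]
battery 0.65 [274. 326.] [323. 146.]
battery 0.61 [326. 149.] [788.  11.]
battery_ridge 0.91 [251. 227.] [573. 201.]
battery_ridge 0.67 [398. 218.] [ 594. -168.]
battery_ridge 0.6 [275. 326.] [328. 140.]
battery_ridge 0.56 [328. 140.] [797.   7.]
charger 0.89 [253. 228.] [580. 206.]
charger 0.25 [514. 293.] [ 402. -489.]
charger_lips 0.97 [253. 238.] [552. 204.]
charger_pad 0.67 [252. 196.] [656. 203.]
chopper 0.76 [399. 217.] [ 609. -183.]
chopper_lips 0.79 [399. 227.] [ 579. -179.]
chopper_pad 0.71 [403. 187.] [ 680. -187.]
spoon_rest 0.72 [329. 240.] [547.   5.]
spice_jar 0.5 [332. 201.] [652.  -4.]
glass_bowl 0.56 [510. 229.] [ 575. -486.]
mug 0.75 [512. 295.] [ 397. -484.]
```

View pics/top0.png

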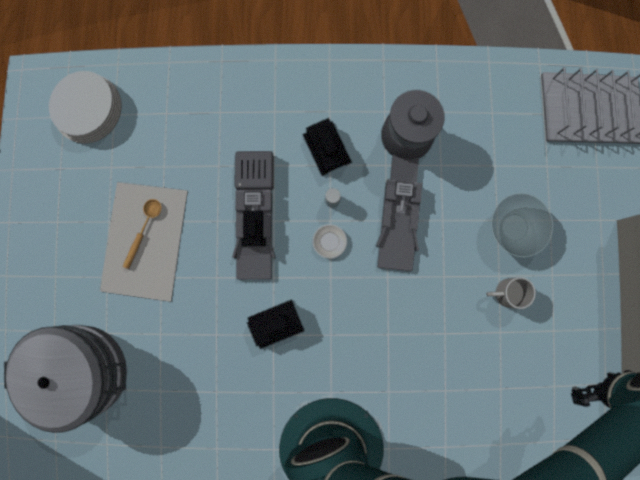

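View pics/scene0.png

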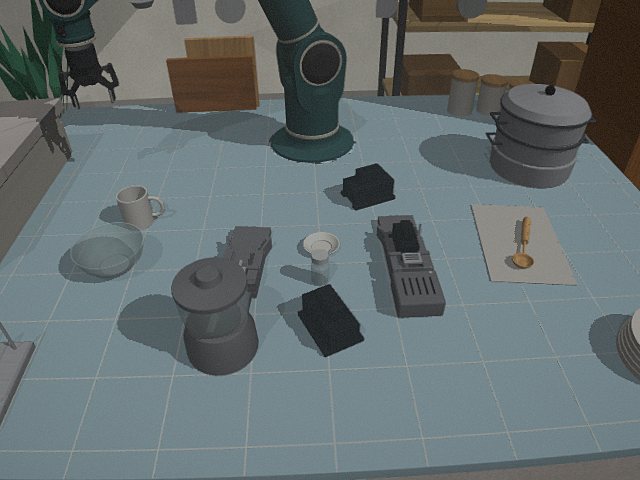

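```bash
cat >> h.py <<'E'
from scipy.optimize import least_squares
def world(p,L):
    x,y,a=p;L=np.array(L,float);c,s=np.cos(a),np.sin(a)
    return np.c_[x+c*L[:,0]-s*L[:,1],y+s*L[:,0]+c*L[:,1],L[:,2]]
def fit(obs,p0): # obs: (cam,px,local)
    f=lambda p:np.concatenate([proj(c,world(p,[l]))[0]-px for c,px,l in obs])
    r=least_squares(f,p0,loss='soft_l1');return r.x,f(r.x).reshape(-1,2)
def box(x0,x1,y,z):return [[x0,-y,z],[x1,-y,z],[x1,y,z],[x0,y,z]]
def draw(im,c,p,polys,o,k):
    for P,col in polys:
        q=(proj(c,world(p,P))-o+.5)*k
        cv2.polylines(im,[np.int32(q*8)],True,col,1,cv2.LINE_AA,3)
E
cat > fit1.py <<'E'
from h import *
T={'charger':(['charger','charger_lips','charger_pad','battery_ridge','battery'],[580,204,0]),'chopper':(['chopper','chopper_lips','chopper_pad'],[600,-182,-.08])}
L=dict(origin=[0,0,0],lips=[-22,0,20],pad=[76,0,58],battery_ridge=[0,0,86],battery=[0,0,20])
cs={n:camera(n) for n in('scene','top')}
for t,(names,p0) in T.items():
    obs=[];tag=[]
    for n,c in cs.items():
        for k in names:
            l=L.get(k) or L['origin' if k==t else k.split('_')[1]]
            e=proj(c,world(p0,[l]))[0]
            for r in finder.landmark_of(c,k):
                if np.linalg.norm(np.array(r['point'])-e)<12 and r['p']>.3: obs.append((c,np.array(r['point']),l));tag.append((n,k));break
    p,res=fit(obs,p0);print(t,np.round(p,3));print([(a,np.round(b,1).tolist()) for a,b in zip(tag,res)])
    P=[(box(-130,100,46,20),(0,255,0)),(box(60,92,21,58),(0,0,255)),(box(-22,47,26.5,35.5),(255,255,0))]
    if t=='charger':P+=[(box(105,205,50,46),(0,255,255)),(box(-25,25,12,86),(255,0,255))]
    else: P+=[([[235+72*np.cos(a),72*np.sin(a),0] for a in np.arange(0,6.28,.2)],(0,255,255))]
    ims=[]
    for n,c in cs.items():
        q=proj(c,world(p,[[30,0,30]]))[0];o=np.int32(q)-[50,75]
        k=4
        im=cv2.resize(np.ascontiguousarray(c['color'][o[1]:o[1]+150,o[0]:o[0]+100,::-1]),None,fx=k,fy=k,interpolation=cv2.INTER_CUBIC)
        im=np.clip(im*1.5,0,255).astype(np.uint8)
        draw(im,c,p,P,o,k);ims.append(im)
    cv2.imwrite(f'pics/fit_{t}.png',np.hstack(ims))
E
python3 fit1.py
```

```text
charger [5.75605e+02 1.98697e+02 1.10000e-02]
[(('scene', 'charger'), [-0.5, 0.1]), (('scene', 'charger_lips'), [-3.4, 1.1]), (('scene', 'charger_pad'), [-1.5, -0.3]), (('scene', 'battery_ridge'), [0.3, -0.3]), (('scene', 'battery'), [2.4, 4.7]), (('top', 'charger'), [1.8, 0.1]), (('top', 'charger_lips'), [-0.9, 0.4]), (('top', 'charger_pad'), [-1.5, -0.1]), (('top', 'battery_ridge'), [0.4, -0.1]), (('top', 'battery'), [-2.2, 0.4])]
chopper [ 5.98445e+02 -1.79496e+02 -8.00000e-02]
[(('scene', 'chopper'), [-2.5, 1.5]), (('scene', 'chopper_lips'), [2.5, 1.8]), (('top', 'chopper'), [-2.5, 1.2]), (('top', 'chopper_lips'), [2.3, 0.0]), (('top', 'chopper_pad'), [-0.1, 0.5])]
```

View pics/fit_charger.png

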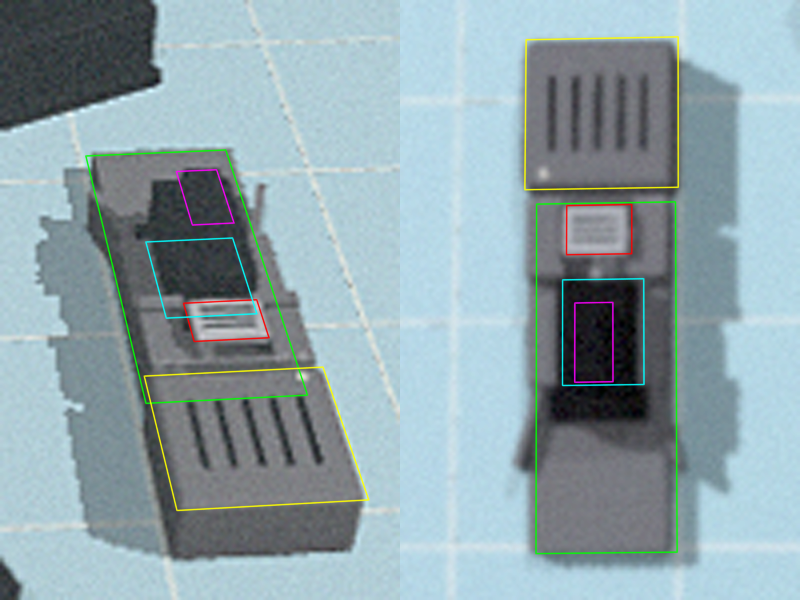

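View pics/fit_chopper.png

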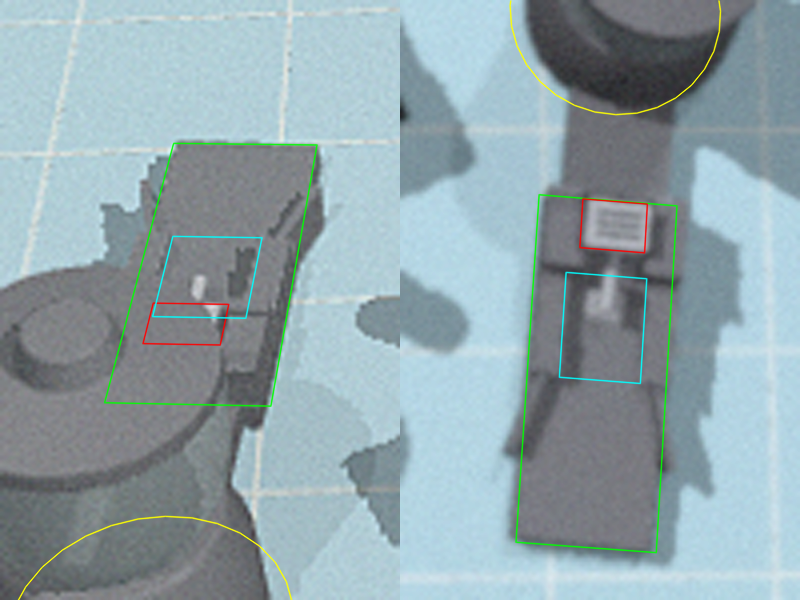

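The charger holds the smallest pack, at top px (254,228). The two look-alikes, loose at top px (327,147) and (275,324), are clearly larger. The crop shows the pack's narrow block and ridge sitting on the rail, and both wireframes fit to about 2 mm. Next I move above the charger pad.

```bash
python3 -m pendant '[{"rz":0.72},{"rz":0.72},{"rz":0.72},{"tx":0.45,"ty":-0.75},{"tx":0.45,"ty":-0.75}]' 0 60
python3 -m pendant '[{"tx":0.45,"ty":-0.75},{"tx":0.45,"ty":-0.75},{"tx":0.45,"ty":-0.75},{"tx":0.45,"ty":-0.75},{"tx":0.45,"ty":-0.75}]'
python3 -m pendant '[{"tx":0.45,"ty":-0.75},{"tx":0.45,"ty":-0.75},{"tx":0.45,"ty":-0.75},{"tx":0.45,"ty":-0.75},{"tx":0.45,"ty":-0.75}]'
```

```text
validation failed for argument at $[0]...
validation failed for argument at $[0]...
validation failed for argument at $[0]...
```

```bash
python3 -m pendant '[{"tx":0,"ty":0,"tz":0,"rx":0,"ry":0,"rz":0.72},{"tx":0,"ty":0,"tz":0,"rx":0,"ry":0,"rz":0.72},{"tx":0,"ty":0,"tz":0,"rx":0,"ry":0,"rz":0.72},{"tx":0.45,"ty":-0.75,"tz":0,"rx":0,"ry":0,"rz":0},{"tx":0.45,"ty":-0.75,"tz":0,"rx":0,"ry":0,"rz":0}]' 0 60
```

```text
time: 2.7
position: [236.4, -518.4, 230.9]
tcp_rot: [[1.0, 0.009, -0.0], [0.009, -1.0, 0.0], [-0.0, -0.0, -1.0]]
wrist_force: [2.0, -0.6, 0.2]
gripper_width: 0.149
grasp_force: 0.0
```

```bash
for i in 1 2 3; do python3 -m pendant '[{"tx":0.53,"ty":-0.9,"tz":0,"rx":0,"ry":0,"rz":0},{"tx":0.53,"ty":-0.9,"tz":0,"rx":0,"ry":0,"rz":0},{"tx":0.53,"ty":-0.9,"tz":0,"rx":0,"ry":0,"rz":0},{"tx":0.53,"ty":-0.9,"tz":0,"rx":0,"ry":0,"rz":0},{"tx":0.53,"ty":-0.9,"tz":0,"rx":0,"ry":0,"rz":0}]' 0; done
```

```text
time: 3.2
position: [361.6, -300.5, 231.6]
tcp_rot: [[1.0, 0.011, 0.0], [0.011, -1.0, -0.001], [0.0, 0.001, -1.0]]
wrist_force: [1.0, -1.2, -0.4]
gripper_width: -0.002
grasp_force: 0.0
time: 3.7
position: [486.1, -83.6, 231.6]
tcp_rot: [[1.0, 0.011, 0.001], [0.011, -1.0, -0.0], [0.001, 0.0, -1.0]]
wrist_force: [0.8, -0.8, 0.7]
gripper_width: 0.002
grasp_force: 0.0
time: 4.2
position: [610.6, 133.1, 231.3]
tcp_rot: [[1.0, 0.011, 0.0], [0.011, -1.0, -0.0], [0.0, 0.0, -1.0]]
wrist_force: [0.4, -0.9, -0.0]
gripper_width: -0.002
grasp_force: 0.0
```

```bash
python3 -m pendant '[{"tx":0.45,"ty":-0.66,"tz":0,"rx":0,"ry":0,"rz":0},{"tx":0.44,"ty":-0.66,"tz":0.3,"rx":0,"ry":0,"rz":0},{"tx":0,"ty":0,"tz":0.9,"rx":0,"ry":0,"rz":0},{"tx":0,"ty":0,"tz":0.9,"rx":0,"ry":0,"rz":0},{"tx":0,"ty":0,"tz":0.7,"rx":0,"ry":0,"rz":0}]' 0
python3 -m pendant '[{"tx":0,"ty":0,"tz":0.2,"rx":0,"ry":0,"rz":0},{"tx":0,"ty":0,"tz":0.16,"rx":0,"ry":0,"rz":0},{"tx":0,"ty":0,"tz":0.16,"rx":0,"ry":0,"rz":0},{"tx":0,"ty":0,"tz":0,"rx":0,"ry":0,"rz":0},{"tx":0,"ty":0,"tz":0,"rx":0,"ry":0,"rz":0}]' 0
```

```text
time: 4.7
position: [652.7, 197.7, 88.5]
tcp_rot: [[1.0, 0.012, -0.002], [0.012, -1.0, -0.001], [-0.002, 0.001, -1.0]]
wrist_force: [-0.1, -1.2, -0.5]
gripper_width: 0.002
grasp_force: 0.0
time: 5.2
position: [654.1, 198.0, 66.5]
tcp_rot: [[1.0, 0.011, 0.001], [0.011, -1.0, 0.0], [0.001, -0.0, -1.0]]
wrist_force: [-0.2, 0.2, 0.5]
gripper_width: -0.001
grasp_force: 0.0
```

```bash
python3 -m pendant '[{"tx":0,"ty":0,"tz":0.1,"rx":0,"ry":0,"rz":0},{"tx":0,"ty":0,"tz":0.1,"rx":0,"ry":0,"rz":0},{"tx":0,"ty":0,"tz":0.06,"rx":0,"ry":0,"rz":0},{"tx":0,"ty":0,"tz":0.05,"rx":0,"ry":0,"rz":0},{"tx":0,"ty":0,"tz":0,"rx":0,"ry":0,"rz":0}]' 0
```

```text
time: 5.7
position: [653.5, 197.8, 49.5]
tcp_rot: [[1.0, 0.011, -0.0], [0.011, -1.0, 0.0], [-0.0, -0.0, -1.0]]
wrist_force: [-0.0, 0.2, 2.8]
gripper_width: 0.001
grasp_force: 1.4
```

```bash
python3 -m pendant '[{"tx":0,"ty":0,"tz":0.03,"rx":0,"ry":0,"rz":0},{"tx":0,"ty":0,"tz":0,"rx":0,"ry":0,"rz":0},{"tx":0,"ty":0,"tz":0,"rx":0,"ry":0,"rz":0},{"tx":0,"ty":0,"tz":0,"rx":0,"ry":0,"rz":0},{"tx":0,"ty":0,"tz":0,"rx":0,"ry":0,"rz":0}]' 0
python3 -m pendant '[{"tx":0,"ty":0,"tz":-0.5,"rx":0,"ry":0,"rz":0},{"tx":0,"ty":0,"tz":-0.9,"rx":0,"ry":0,"rz":0},{"tx":-0.3,"ty":0,"tz":-0.4,"rx":0,"ry":0,"rz":0},{"tx":-0.6,"ty":0,"tz":0,"rx":0,"ry":0,"rz":0},{"tx":-0.3,"ty":0,"tz":0,"rx":0,"ry":0,"rz":0}]' 0.65
python3 - <<'E'
from h import *
for n in('scene','top'):
    c=camera(n)
    if n=='scene':
        o=np.array([350,170]);im=cv2.resize(c['color'][170:320,350:500,::-1],None,fx=4,fy=4,interpolation=cv2.INTER_CUBIC);im=np.ascontiguousarray(im)
        draw(im,c,[575.6,198.7,.011],[(box(-47,3,12,86),(255,0,255))],o,4);cv2.imwrite('pics/pop.png',im)
    for r in finder.landmark_of(c,'battery_ridge'):print(n,r['p'],r['point'],ray(c,r['point'],86))
E
```

```text
time: 6.2
position: [653.7, 197.9, 48.9]
tcp_rot: [[1.0, 0.011, 0.0], [0.011, -1.0, 0.0], [0.0, -0.0, -1.0]]
wrist_force: [-1.9, -0.5, 8.8]
gripper_width: -0.001
grasp_force: 4.5
time: 6.7
position: [591.8, 197.4, 138.9]
tcp_rot: [[1.0, 0.012, 0.0], [0.012, -1.0, 0.0], [0.0, -0.0, -1.0]]
wrist_force: [0.8, -0.1, 0.6]
gripper_width: 0.648
grasp_force: 0.0
scene 0.96 [328.9, 295.5] [784.19476302   7.86458455  86.        ]
scene 0.92 [369.3, 168.8] [318.74636728 146.77749987  86.        ]
scene 0.58 [403.8, 220.5] [552.39696969 198.77138968  86.        ]
top 0.76 [326.2, 139.6] [796.9953023   11.76827122  86.        ]
top 0.55 [274.1, 325.3] [328.68125979 141.80808659  86.        ]
```

View pics/pop.png

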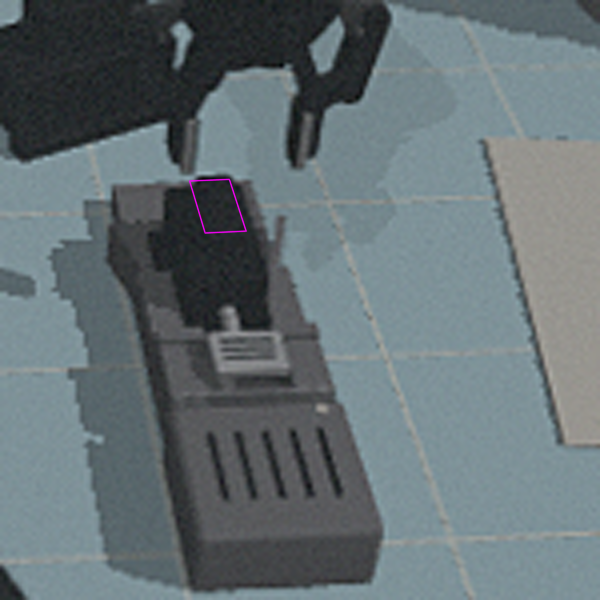

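The pack has popped back to x ≈ 553: the ridge shows in the magenta outline, px (218,205) of the crop. Now I grip it.

```bash
python3 -m pendant '[{"tx":-0.4,"ty":-0.02,"tz":0,"rx":0,"ry":0,"rz":0},{"tx":-0.38,"ty":0,"tz":0.2,"rx":0,"ry":0,"rz":0},{"tx":0,"ty":0,"tz":0.6,"rx":0,"ry":0,"rz":0},{"tx":0,"ty":0,"tz":0.4,"rx":0,"ry":0,"rz":0},{"tx":0,"ty":0,"tz":0.24,"rx":0,"ry":0,"rz":0}]' 0.65
python3 -m pendant '[{"tx":0,"ty":0,"tz":0,"rx":0,"ry":0,"rz":0},{"tx":0,"ty":0,"tz":0,"rx":0,"ry":0,"rz":0},{"tx":0,"ty":0,"tz":0,"rx":0,"ry":0,"rz":0},{"tx":0,"ty":0,"tz":0,"rx":0,"ry":0,"rz":0},{"tx":0,"ty":0,"tz":0,"rx":0,"ry":0,"rz":0}]' 0 60
```

```text
time: 7.4
position: [554.5, 197.4, 64.6]
tcp_rot: [[1.0, 0.011, -0.002], [0.011, -1.0, -0.0], [-0.002, 0.0, -1.0]]
wrist_force: [1.0, 0.0, -0.1]
gripper_width: 0.652
grasp_force: 0.0
time: 7.9
position: [555.1, 197.9, 67.2]
tcp_rot: [[1.0, 0.011, 0.001], [0.011, -1.0, 0.0], [0.001, -0.0, -1.0]]
wrist_force: [-0.3, -0.6, 7.6]
gripper_width: 0.267
grasp_force: 59.9
```

```bash
python3 -m pendant '[{"tx":-0.1,"ty":0,"tz":-0.02,"rx":0,"ry":0,"rz":0},{"tx":-0.3,"ty":0,"tz":0,"rx":0,"ry":0,"rz":0},{"tx":-0.4,"ty":0,"tz":0,"rx":0,"ry":0,"rz":0},{"tx":-0.4,"ty":0,"tz":0,"rx":0,"ry":0,"rz":0},{"tx":-0.3,"ty":0,"tz":0,"rx":0,"ry":0,"rz":0}]' 0 70
python3 -m pendant '[{"tx":0,"ty":0,"tz":0,"rx":0,"ry":0,"rz":0},{"tx":0,"ty":0,"tz":-0.2,"rx":0,"ry":0,"rz":0},{"tx":0,"ty":0,"tz":-0.4,"rx":0,"ry":0,"rz":0},{"tx":0,"ty":0,"tz":-0.4,"rx":0,"ry":0,"rz":0},{"tx":0,"ty":0,"tz":0,"rx":0,"ry":0,"rz":0}]' 0 70
python3 - <<'E'
from h import *
c=camera('scene');cv2.imwrite('pics/lift.png',cv2.resize(c['color'][120:320,230:500,::-1],None,fx=2.9,fy=2.9))
E
```

```text
time: 8.4
position: [478.0, 196.8, 67.3]
tcp_rot: [[1.0, 0.012, -0.0], [0.012, -1.0, -0.0], [-0.0, 0.0, -1.0]]
wrist_force: [0.1, 0.3, -2.1]
gripper_width: 0.262
grasp_force: 68.7
time: 8.9
position: [481.3, 197.4, 120.1]
tcp_rot: [[1.0, 0.011, 0.004], [0.011, -1.0, 0.001], [0.004, -0.001, -1.0]]
wrist_force: [-0.1, 1.4, -2.2]
gripper_width: 0.267
grasp_force: 68.9
```

View pics/lift.png

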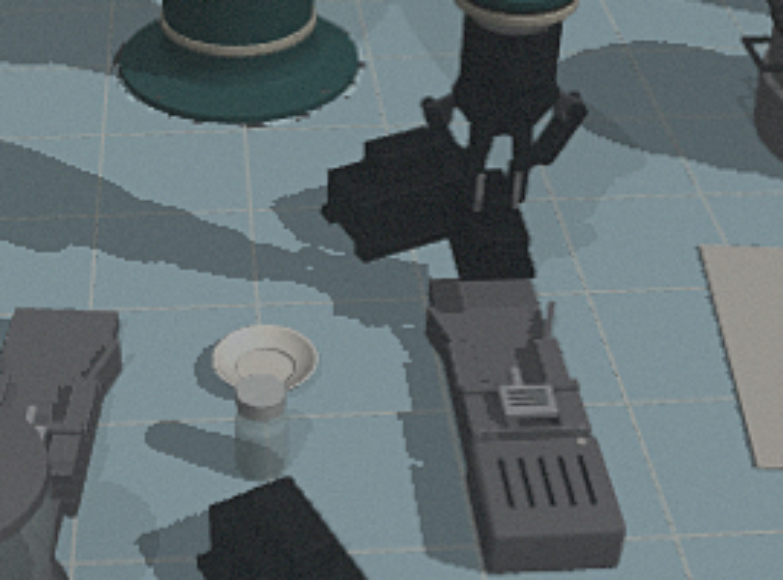

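```bash
for i in 1 2; do python3 -m pendant '[{"tx":0.05,"ty":0.5,"tz":0,"rx":0,"ry":0,"rz":0},{"tx":0.05,"ty":0.8,"tz":0,"rx":0,"ry":0,"rz":0},{"tx":0.05,"ty":0.9,"tz":0,"rx":0,"ry":0,"rz":0},{"tx":0.05,"ty":0.9,"tz":0,"rx":0,"ry":0,"rz":0},{"tx":0.05,"ty":0.6,"tz":0,"rx":0,"ry":0,"rz":0}]' 0 70; done
python3 -m pendant '[{"tx":0,"ty":0,"tz":0,"rx":0,"ry":0,"rz":0.33},{"tx":0,"ty":0,"tz":0,"rx":0,"ry":0,"rz":0.32},{"tx":0,"ty":0,"tz":0,"rx":0,"ry":0,"rz":0},{"tx":0,"ty":0,"tz":0,"rx":0,"ry":0,"rz":0},{"tx":0,"ty":0,"tz":0,"rx":0,"ry":0,"rz":0}]' 0 70
```

```text
time: 9.45
position: [493.8, 8.7, 116.6]
tcp_rot: [[1.0, 0.009, -0.001], [0.009, -1.0, -0.001], [-0.001, 0.001, -1.0]]
wrist_force: [1.0, 0.7, -0.5]
gripper_width: 0.262
grasp_force: 69.0
time: 9.95
position: [508.0, -176.4, 116.5]
tcp_rot: [[1.0, 0.009, -0.001], [0.009, -1.0, -0.0], [-0.001, 0.0, -1.0]]
wrist_force: [0.6, 0.0, -2.6]
gripper_width: 0.266
grasp_force: 69.1
time: 10.45
position: [508.6, -172.7, 117.0]
tcp_rot: [[0.997, -0.078, -0.0], [-0.078, -0.997, 0.0], [-0.0, -0.0, -1.0]]
wrist_force: [0.3, -0.7, -2.4]
gripper_width: 0.26
grasp_force: 69.1
```

```bash
python3 -m pendant '[{"tx":0,"ty":0,"tz":0.3,"rx":0,"ry":0,"rz":0},{"tx":0,"ty":0,"tz":0.4,"rx":0,"ry":0,"rz":0},{"tx":0,"ty":0,"tz":0.2,"rx":0,"ry":0,"rz":0},{"tx":0,"ty":0,"tz":0.05,"rx":0,"ry":0,"rz":0},{"tx":0,"ty":0,"tz":0,"rx":0,"ry":0,"rz":0}]' 0 70
python3 - <<'E'
from h import *
c=camera('scene');o=np.array([190,200]);im=np.ascontiguousarray(cv2.resize(c['color'][200:330,190:320,::-1],None,fx=4.5,fy=4.5,interpolation=cv2.INTER_CUBIC));im=np.clip(im*1.4,0,255).astype(np.uint8)
draw(im,c,[598.5,-180.3,-.08],[(box(-130,100,46,20),(0,255,0)),(box(-137,-47,24,64),(255,0,255))],o,4.5)
cv2.imwrite('pics/set.png',im)
E
```

```text
time: 10.95
position: [508.7, -172.7, 69.8]
tcp_rot: [[0.997, -0.079, -0.0], [-0.079, -0.997, 0.0], [-0.0, -0.0, -1.0]]
wrist_force: [0.1, -0.7, -0.9]
gripper_width: 0.262
grasp_force: 69.1
```

View pics/set.png

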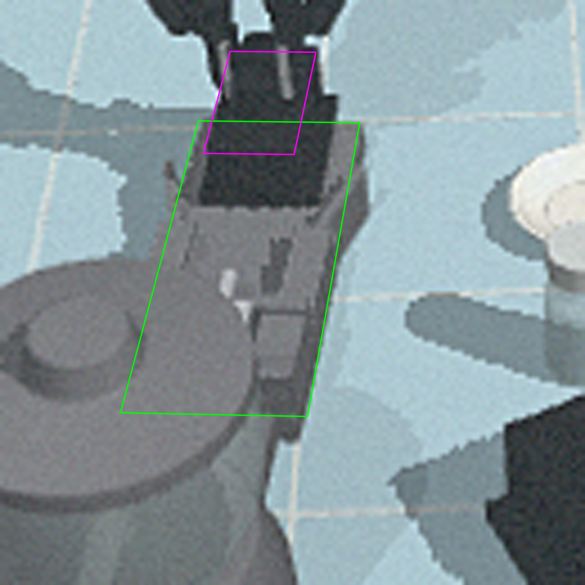

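The pack sits centred between the guide walls: its nose spans px 202–322 and the rail spans 178–342 at that row. I lower it and slide forward.

```bash
python3 -m pendant '[{"tx":0,"ty":0,"tz":0.05,"rx":0,"ry":0,"rz":0},{"tx":0.1,"ty":0,"tz":0,"rx":0,"ry":0,"rz":0},{"tx":0.15,"ty":0,"tz":0,"rx":0,"ry":0,"rz":0},{"tx":0.15,"ty":0,"tz":0,"rx":0,"ry":0,"rz":0},{"tx":0.1,"ty":0,"tz":0,"rx":0,"ry":0,"rz":0}]' 0 70
python3 -m pendant '[{"tx":0.1,"ty":0,"tz":0,"rx":0,"ry":0,"rz":0},{"tx":0.1,"ty":0,"tz":0,"rx":0,"ry":0,"rz":0},{"tx":0.1,"ty":0,"tz":0,"rx":0,"ry":0,"rz":0},{"tx":0.1,"ty":0,"tz":0,"rx":0,"ry":0,"rz":0},{"tx":0,"ty":0,"tz":0,"rx":0,"ry":0,"rz":0}]' 0 70
```

```text
time: 11.5
position: [534.7, -174.8, 67.4]
tcp_rot: [[0.997, -0.079, 0.001], [-0.079, -0.997, 0.0], [0.001, -0.0, -1.0]]
wrist_force: [0.3, 0.7, -1.4]
gripper_width: 0.268
grasp_force: 69.1
time: 12.0
position: [554.1, -176.4, 67.2]
tcp_rot: [[0.997, -0.079, 0.0], [-0.079, -0.997, 0.0], [0.0, -0.0, -1.0]]
wrist_force: [0.2, -0.1, -0.8]
gripper_width: 0.268
grasp_force: 69.3
```

```bash
python3 -m pendant '[{"tx":0.1,"ty":0,"tz":0,"rx":0,"ry":0,"rz":0},{"tx":0.1,"ty":0,"tz":0,"rx":0,"ry":0,"rz":0},{"tx":0.1,"ty":0,"tz":0,"rx":0,"ry":0,"rz":0},{"tx":0.1,"ty":0,"tz":0,"rx":0,"ry":0,"rz":0},{"tx":0.1,"ty":0,"tz":0,"rx":0,"ry":0,"rz":0}]' 0 90
```

```text
time: 12.5
position: [578.7, -179.0, 67.3]
tcp_rot: [[0.997, -0.08, -0.0], [-0.08, -0.997, -0.001], [-0.0, 0.001, -1.0]]
wrist_force: [-2.5, -5.1, 3.8]
gripper_width: 0.259
grasp_force: 88.8
```

```bash
python3 -m pendant '[{"tx":0.08,"ty":0.02,"tz":0,"rx":0,"ry":0,"rz":0},{"tx":0.08,"ty":0,"tz":0,"rx":0,"ry":0,"rz":0},{"tx":0.08,"ty":0,"tz":0,"rx":0,"ry":0,"rz":0},{"tx":0.08,"ty":0,"tz":0,"rx":0,"ry":0,"rz":0},{"tx":0,"ty":0,"tz":0,"rx":0,"ry":0,"rz":0}]' 0 110
```

```text
time: 13.0
position: [594.6, -180.9, 67.4]
tcp_rot: [[0.997, -0.08, -0.0], [-0.08, -0.997, -0.0], [-0.0, 0.0, -1.0]]
wrist_force: [-3.7, -1.9, 5.2]
gripper_width: 0.248
grasp_force: 108.3
```

```bash
python3 -m pendant '[{"tx":0.05,"ty":0,"tz":0,"rx":0,"ry":0,"rz":0},{"tx":0.05,"ty":0,"tz":0,"rx":0,"ry":0,"rz":0},{"tx":0.04,"ty":0,"tz":0,"rx":0,"ry":0,"rz":0},{"tx":0,"ty":0,"tz":0,"rx":0,"ry":0,"rz":0},{"tx":0,"ty":0,"tz":0,"rx":0,"ry":0,"rz":0}]' 0 110
```

```text
time: 13.5
position: [601.3, -181.7, 67.4]
tcp_rot: [[0.997, -0.08, -0.001], [-0.08, -0.997, -0.0], [-0.001, 0.0, -1.0]]
wrist_force: [-5.2, -2.8, 6.9]
gripper_width: 0.255
grasp_force: 108.5
```

```bash
python3 -m pendant '[{"tx":0.04,"ty":0,"tz":0,"rx":0,"ry":0,"rz":0},{"tx":0.04,"ty":0,"tz":0,"rx":0,"ry":0,"rz":0},{"tx":0,"ty":0,"tz":0,"rx":0,"ry":0,"rz":0},{"tx":0,"ty":0,"tz":0,"rx":0,"ry":0,"rz":0},{"tx":0,"ty":0,"tz":0,"rx":0,"ry":0,"rz":0}]' 0 110
```

```text
time: 14.0
position: [604.9, -182.0, 67.4]
tcp_rot: [[0.997, -0.08, -0.001], [-0.08, -0.997, -0.0], [-0.001, 0.0, -1.0]]
wrist_force: [-8.0, -2.8, 8.8]
gripper_width: 0.252
grasp_force: 108.9
```

```bash
python3 -m pendant '[{"tx":0.04,"ty":0,"tz":0,"rx":0,"ry":0,"rz":0},{"tx":0.04,"ty":0,"tz":0,"rx":0,"ry":0,"rz":0},{"tx":0,"ty":0,"tz":0,"rx":0,"ry":0,"rz":0},{"tx":0,"ty":0,"tz":0,"rx":0,"ry":0,"rz":0},{"tx":0,"ty":0,"tz":0,"rx":0,"ry":0,"rz":0}]' 0 110
```

```text
time: 14.5
position: [605.9, -182.0, 67.8]
tcp_rot: [[0.997, -0.081, -0.008], [-0.081, -0.997, 0.0], [-0.008, 0.0, -1.0]]
wrist_force: [-36.2, 3.5, 38.1]
gripper_width: 0.253
grasp_force: 112.8
```

```bash
python3 -m pendant '[{"tx":-0.04,"ty":0,"tz":0,"rx":0,"ry":0,"rz":0},{"tx":-0.04,"ty":0,"tz":0,"rx":0,"ry":0,"rz":0},{"tx":-0.04,"ty":0,"tz":0,"rx":0,"ry":0,"rz":0},{"tx":0,"ty":0,"tz":0,"rx":0,"ry":0,"rz":0},{"tx":0,"ty":0,"tz":0,"rx":0,"ry":0,"rz":0}]' 0 110
```

```text
time: 15.0
position: [603.6, -181.8, 67.4]
tcp_rot: [[0.997, -0.08, 0.0], [-0.08, -0.997, -0.0], [0.0, 0.0, -1.0]]
wrist_force: [-1.7, -5.0, 4.1]
gripper_width: 0.249
grasp_force: 108.5
```

```bash
python3 -m pendant '[{"tx":-0.04,"ty":0,"tz":0,"rx":0,"ry":0,"rz":0},{"tx":0,"ty":0,"tz":0,"rx":0,"ry":0,"rz":0},{"tx":0,"ty":0,"tz":0,"rx":0,"ry":0,"rz":0},{"tx":0,"ty":0,"tz":0,"rx":0,"ry":0,"rz":0},{"tx":0,"ty":0,"tz":0,"rx":0,"ry":0,"rz":0}]' 0 110
```

```text
time: 15.5
position: [602.9, -181.7, 67.8]
tcp_rot: [[0.997, -0.08, 0.003], [-0.08, -0.997, -0.001], [0.003, 0.0, -1.0]]
wrist_force: [5.8, -5.6, -0.2]
gripper_width: 0.251
grasp_force: 108.3
```

The catch resists the pull, so the pack is latched. I release it, back off and look.

```bash
python3 -m pendant '[{"tx":0.03,"ty":0,"tz":0,"rx":0,"ry":0,"rz":0},{"tx":0,"ty":0,"tz":0,"rx":0,"ry":0,"rz":0},{"tx":0,"ty":0,"tz":0,"rx":0,"ry":0,"rz":0},{"tx":0,"ty":0,"tz":0,"rx":0,"ry":0,"rz":0},{"tx":0,"ty":0,"tz":0,"rx":0,"ry":0,"rz":0}]' 0.65
python3 -m pendant '[{"tx":0,"ty":0,"tz":-0.2,"rx":0,"ry":0,"rz":0},{"tx":0,"ty":0,"tz":-0.6,"rx":0,"ry":0,"rz":0},{"tx":0,"ty":0,"tz":-0.9,"rx":0,"ry":0,"rz":0},{"tx":-0.9,"ty":0,"tz":-0.9,"rx":0,"ry":0,"rz":0},{"tx":-0.9,"ty":0,"tz":-0.5,"rx":0,"ry":0,"rz":0}]'
python3 -m pendant '[{"tx":-0.9,"ty":0,"tz":0,"rx":0,"ry":0,"rz":0},{"tx":-0.9,"ty":0,"tz":0,"rx":0,"ry":0,"rz":0},{"tx":0,"ty":0,"tz":0,"rx":0,"ry":0,"rz":0},{"tx":0,"ty":0,"tz":0,"rx":0,"ry":0,"rz":0},{"tx":0,"ty":0,"tz":0,"rx":0,"ry":0,"rz":0}]'
python3 - <<'E'
from h import *
ims=[]
for n in('scene','top'):
    c=camera(n);p=[600.5,-180.5,-.08]
    q=proj(c,world(p,[[10,0,30]]))[0];o=np.int32(q)-[45,60]
    im=np.ascontiguousarray(cv2.resize(c['color'][o[1]:o[1]+130,o[0]:o[0]+90,::-1],None,fx=4.4,fy=4.4,interpolation=cv2.INTER_CUBIC));im=np.clip(im*1.4,0,255).astype(np.uint8)
    draw(im,c,p,[(box(-45,45,24,62),(255,0,255)),(box(60,92,21,58),(0,0,255))],o,4.4);ims.append(im)
    print([(r['p'],np.round(ray(c,r['point'],86))) for r in finder.landmark_of(c,'battery_ridge')])
cv2.imwrite('pics/end.png',np.hstack(ims))
E
```

```text
time: 16.0
position: [602.8, -181.1, 67.2]
tcp_rot: [[0.997, -0.079, -0.0], [-0.079, -0.997, 0.0], [-0.0, -0.0, -1.0]]
wrist_force: [0.6, -0.1, -0.4]
gripper_width: 0.648
grasp_force: 0.0
time: 16.5
position: [524.4, -174.7, 214.7]
tcp_rot: [[0.997, -0.079, 0.003], [-0.079, -0.997, -0.001], [0.003, 0.0, -1.0]]
wrist_force: [0.3, -0.7, 1.2]
gripper_width: 0.648
grasp_force: 0.0
time: 17.0
position: [435.2, -167.9, 212.5]
tcp_rot: [[0.997, -0.079, 0.001], [-0.079, -0.997, -0.0], [0.001, 0.0, -1.0]]
wrist_force: [0.0, 0.6, -0.8]
gripper_width: 0.65
grasp_force: 0.0
[(0.8, array([306., 146.,  86.])), (0.76, array([ 589., -178.,   86.])), (0.56, array([786.,   6.,  86.]))]
[(0.8, array([329., 139.,  86.])), (0.75, array([801.,  17.,  86.])), (0.73, array([ 602., -182.,   86.]))]
```

View pics/end.png

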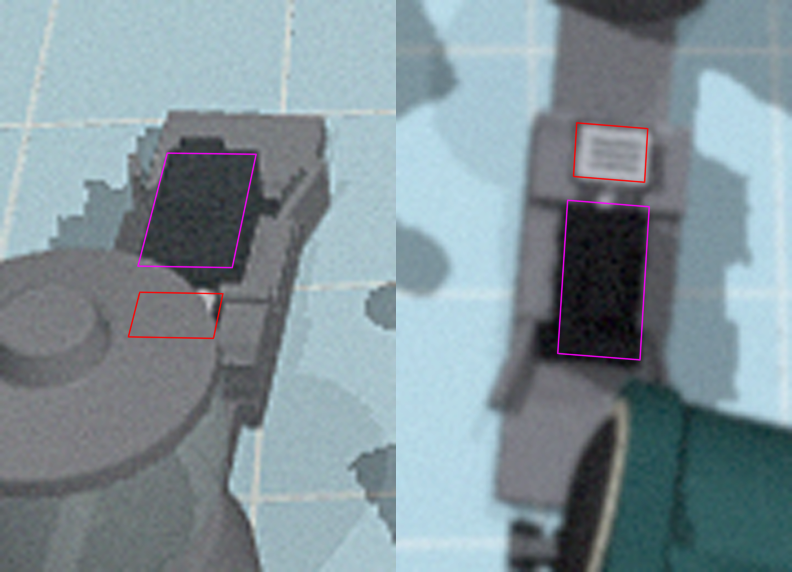

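The pack fills the home outline (right crop, px 560–648 × 203–358) and stayed there after I let go. The catch pad is up at px (612,153). Handing in.

```bash
python3 -c "
from plant import workorder
print(workorder.sign_off())"
```

```text
the job is handed in; nothing more can be done
None
```

I popped the battery off the charger, moved it to the chopper and slid it home. The chopper's catch held it against a light pull, and I handed the job in with the arm clear, about 17 s into the 53 s allowed.

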